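Lay the reagent bottle down for the code reader

TASK

Tip the tall flat-sided bottle over, away from the metal stop rail, so that it comes to lie on its back with the label facing up; lower it gently all the way, do not let it topple or drop. Then push it softly along the bench until its foot sits flush and square against the stop rail. Only touch, support and push it with the fingers: do not grip, squeeze or lift it, and leave everything else where it stands.

Things in the scene. Friction and masses are not known exactly. Their poses are not given: they have to be found in the camera images.
- bottle: Tall white bottle, upright on the bench, 0.25 to 0.46 kg. Flat-sided body 66 (x) by 90 (y) by 120 mm tall, shoulder and neck to 135 mm, then the round cap. Origin: centre of its underside; z up to the cap; x points to the stop rail at the start. Label with bar code on the +x face. Lying on its -x face, its axis is 33 mm above the bench. It tips rather than slides when pushed near its top.
- front_edge (a point): Middle of the bottle's lower -x edge, [-33, 0, 0] mm in the bottle's frame: the edge it tips about, which stays on the bench all the time. The bottle balances on it at about 0.46 rad of tilt (centre of mass about 65 mm above the foot); left alone beyond that it topples, reaching about 10 rad/s. Gently means below 5 rad/s.
- cap_top (a point): Centre of the flat top of the bottle's round blue screw cap, [0, 0, 165] mm in the bottle's frame, same axes. The cap is 30 mm across and 30 mm tall, above a neck 25 mm across and 5 mm long and a 46 x 62 x 10 mm shoulder. When the bottle lies on its -x face the cap hangs 18 mm clear of the bench.
- stop: Fixed aluminium stop rail, 200 mm long (y), 45 mm high, to the left of the bottle as seen from the robot. Origin: foot (bench height) of the middle of its flat upright face. x points into the rail, away from the bottle; y along the rail. The bottle starts 15 to 35 mm in front of the face. A code reader on a post, 150 mm high, stands behind the rail's -y (far) end.
- round_bottle: Bystander: loose round bottle, 52 mm across, 130 mm tall, behind the stop rail (about 130 mm beyond its face). Origin: centre of underside.
- amber_jar: Bystander: loose amber jar, 48 mm across, 60 mm tall, beyond the bottle as seen from the robot, 115 mm or more from the rail's middle line. Origin: centre of underside.
- tube_rack: Bystander: loose white rack of capped tubes, 144 x 48 x 94 mm, far left. Origin: centre of underside.
- beaker: Bystander: loose steel beaker, 60 mm across, 75 mm tall, far right. Origin: centre of underside.
There are look-alikes about, which are no part of the job. What is shaped like the bottle but green is not meant. Leave any turquoise look-alike of the stop alone.

How it is judged:
At the end, for the whole second after the job is handed in: The bottle lies at rest flat on the bench on its back, label up (within 0.1 rad), its foot within 6 mm of the stop face, square to it within 0.1 rad and its centre within 50 mm of the rail's middle (angle between bottle's own x axis and vertical below 0.1 rad and height (world z) of bottle below 0.038 m and x of bottle in the frame of stop between -0.006 and 0.006 m and y of bottle in the frame of stop between -0.05 and 0.05 m and angle between the z axis of bottle and the x axis of stop, either way round below 0.1 rad and linear speed of bottle below 0.02 m/s); the robot touches nothing.
It fails at once if the bottle toppled or dropped (turned faster than 5 rad/s) (angular speed of bottle above 5 rad/s).
It fails at once if the bottle was lifted off the bench (its tipping edge rose more than 12 mm) (height (world z) of front_edge above 0.012 m).
It fails at once if the bottle was gripped or squeezed (more than 35 N of finger force on it while it does not press on the stop) (contact force between the fingers and bottle above 35 N and contact force between bottle and stop below 5 N).
It fails at once if the bottle was rammed against the stop (more than 60 N of finger force) (contact force between the fingers and bottle above 60 N).
It fails at once if another thing on the bench was moved by more than 20 mm (distance of any of round_bottle, amber_jar, tube_rack, beaker from where it was at the start of the episode above 0.02 m).
It also fails if it takes over 56 s, if anything falls off the work surface, if the arm or the gripper's body presses on something with over 40 N, if the wrist force passes 120 N, or if a joint passes its speed limit or range.

ROBOT

A 6-joint arm with a two-finger parallel gripper is mounted at the origin on the work surface. World frame = base frame: x ahead of the robot, y to its left, z up, the work surface at z = 0. Lengths are in m, angles in rad, forces in N, time in s.
With the tool pointing down it reaches from about 0.425 to 0.925 m from the base axis. Payload 12.5 kg.
Tool frame: the origin (TCP) lies at the very end of the fingers, on their centre line; the grasp point (between the pads) lies grasp_offset behind it (grasp_offset is the distance from the TCP to the grasp point, in m); z points along the fingers, y is the line along which they close (so a half turn about z gives the same grasp; the last joint's range is limited). The gripper opens to 85 mm and grips with 20 to 120 N. Pads are 22 mm wide; open, the fingers measure 114 mm over their backs; the gripper's body (76 mm by 85 mm) begins 54 mm behind the grasp point. The pads swing forward as they close: fully open they stand 13 mm farther back than shut.
Start: joints at [-1.286, 0.491, 1.559, -0, 1.092, -0.106], TCP at [0.238, -0.578, 0.231] pointing down, gripper open.
Joint ranges: [-3.1, 3.1], [-0.84, 2.19], [0.05, 2.79], [-1.13, 4.28], [0.06, 2.93], [-2.69, 2.69]. Speed limits (rad/s): [2.22, 2.22, 2.79, 3.14, 3.14, 3.14].

INTERFACE

Orientations are given as a unit quaternion [x, y, z, w].
In Python, from station import * gives the robot as it stands. The module is installed in compiled form; this text tells all that it offers.
- The arm moves only by the tool move_arm, never from a script. Its argument "motion" is a list of rows, each a list of 6 numbers: the shift along the world's x, y, z normalised to -1 to 1, where 1 is 250 mm, then the turn, a rotation vector about the world's x, y, z normalised to -1 to 1, where 1 is pi/2 rad. In form: [[dx, dy, dz, rx, ry, rz], ...]. A call has 1 to 8 rows; each row shifts and turns the commanded pose from where the row before left it; what a row does not reach is not made up. A row lasts 1/12 s, in which the tool goes at most 41.7 mm and 7.16 degrees, less where a joint would pass 70% of its speed; a pose out of reach is approached as far as the arm can. A call with a number of a shift or a turn outside -1 to 1 is refused whole. A call with a gripper value outside its range is refused whole. "claw" is the opening, from -1 (shut) to 1 (fully open), set as the call begins (left out, the last holds). The fingers move at their own pace and stop on an object; "newtons" is the grip in N (left out, the last holds). Time passes only in rows, so rows that do not move let the fingers close. It gives the time, the measured TCP pose, the force, the opening and the grip force at its end, in the units of the state.
- observe(): the state, without advancing time (a new reading comes with each control period).
- get_image(name): name is "scene" or "top" or "wrist"; returns a dict with "pixels" (400x640x3 uint8, red, green, blue), "vfov" (degrees; the focal length in pixels is half the picture's height over the tangent of half this angle, whatever the lens; pixels are square), "cx", "cy" (the principal point, pixels), "rvec" (rotation vector, rad) and "tvec" (3), from world to camera coordinates, as OpenCV has them. Camera axes: x right, y down, z forward; pixel columns grow to the right and rows downward; lengths in m; the calibration is good to about 2 mm. A picture is of the moment at which its call begins. There is no depth.
- finish_job(): hands the job in; it is judged then, once.
Trained networks look in the newest picture that a camera, given by its name, has taken for a name from the list of things; names that differ only in an ending like _2 or _b are one class to them, and where a whole thing is asked for, a point or a joint stands for the part that bears it (a point fixed in the world has none). Each returns a list of dicts, best first, with "score" (0 to 1); they miss things now and then, are a little off and sometimes report something else, mostly with a low value. They report only what shows in the picture. A call takes as long as a camera call. They do not tell look-alikes from the thing itself.
- search_frame(query, camera): "centre" ([x, y, z] in m, in the coordinates of the camera as it stood for that picture, good to about 4 mm: the middle of the surface that is visible of it).
- outline_of(query, camera): "pixels" (400x640 bool, what is visible of it).
- tip_of(query, camera): "centre" ([x, y, z] in m, in the coordinates of the camera as it stood for that picture, good to about 4 mm: a listed point, or the origin of a listed thing).
The state is a dict: "t": time; "joint_pos": joint angles; "qd": joint speeds; "effort": joint torques, N m; "position": TCP position; "tcp_rot": TCP orientation; "ft_force": force on the tool from outside, world axes, zero at the start; "wrist_torque": the same for the moment, N m; "grip_width": finger opening in m; "grasp_force": force on a finger pad.
Only numpy, scipy, OpenCV 4.12 (cv2) and the standard library are available. Lean on these libraries where they do the work, as an engineer would, in place of code of your own. Each camera call takes 0.05 s, during which the arm holds its last target. There are 200 camera calls.

## Working session

There is one attempt and no reset: what is moved stays moved. The work goes in short steps, Python scripts to look and compute and a tool call to move; the robot and the scene stay as the last step left them, time stands still between calls to the robot, and variables do not carry over. Pictures are saved under pics/ and viewed, at most 10 in all, crops included, and the job is handed in when it is done.

Besides the shell and the picture viewer there is one more tool, called after "Request:" as name([rows], argument=value, ...), one row to a line, values as JSON. move_arm: Moves the arm, as the interface text tells. Scaled input: -1 to 1 covers 250 mm each way for a shift and pi/2 rad each way for a turn. Its arguments: {"type":"object","properties":{"motion":{"type":"array","items":{"type":"array","items":{"type":"number"}}},"claw":{"type":"number"},"newtons":{"type":"number"}},"required":["motion"]}

```bash
mkdir -p pics; cat > h.py <<'E'
from station import *
import numpy as np, cv2
def cam(n):
    im=get_image(n); R=cv2.Rodrigues(np.array(im['rvec'],float))[0]; t=np.array(im['tvec'],float).ravel()
    return im,R,t
def w(R,t,c): return R.T@(np.array(c)-t)
def save(im,f): cv2.imwrite('pics/'+f,im['pixels'][:,:,::-1])
E
python3 - <<'E'
from h import *
np.set_printoptions(precision=4,suppress=True)
for n in ['scene','top']:
    im,R,t=cam(n); save(im,n+'0.png')
    print(n,im['vfov'],w(R,t,[0,0,0]))
    for q in ['bottle','cap_top','front_edge','stop','amber_jar','round_bottle','beaker']:
        print(q,[(round(d['score'],2),w(R,t,d['centre'])) for d in tip_of(q,n)][:3])
s=observe();print(s['t'],s['tcp_rot'],s['position'],s['grip_width'])
E
```

```text
scene 49.42235508426026 [ 1.4422 -0.1629  0.7451]
bottle [(0.84, array([ 0.5153,  0.0915, -0.0038])), (0.73, array([ 0.7166,  0.1163, -0.0018])), (0.33, array([ 0.4978,  0.4439, -0.0019]))]
cap_top [(0.59, array([ 0.5313, -0.3871, -0.0029])), (0.57, array([0.7115, 0.1117, 0.161 ]))]
front_edge [(0.57, array([ 0.5086,  0.0501, -0.0002]))]
stop [(0.67, array([ 0.3161, -0.2655, -0.0001])), (0.61, array([ 0.5087,  0.1396, -0.002 ]))]
amber_jar [(0.59, array([ 0.631 , -0.0239, -0.0018]))]
round_bottle [(0.74, array([ 0.5479,  0.2718, -0.0035])), (0.64, array([0.511 , 0.0492, 0.0032]))]
beaker [(0.6, array([ 0.5286, -0.3817, -0.0034]))]
top 45.5594384856716 [0.4015 0.0183 1.5308]
bottle [(0.76, array([ 0.7172,  0.1103, -0.0017])), (0.64, array([0.5191, 0.0863, 0.0014]))]
cap_top [(0.87, array([0.5172, 0.0887, 0.1652])), (0.8, array([0.7175, 0.1119, 0.1705]))]
front_edge [(0.9, array([0.7285, 0.1416, 0.0037])), (0.58, array([0.5166, 0.049 , 0.0031]))]
stop [(0.95, array([ 0.3135, -0.2685,  0.0016])), (0.78, array([ 0.5063,  0.1336, -0.0007]))]
amber_jar [(0.73, array([ 0.63  , -0.0211,  0.0014])), (0.61, array([0.5169, 0.0887, 0.1647])), (0.4, array([0.5521, 0.2694, 0.0016]))]
round_bottle [(0.77, array([0.5567, 0.2734, 0.0016]))]
beaker [(0.73, array([ 0.5413, -0.3841,  0.0045]))]
0.8 [0.981  0.1941 0.     0.    ] [ 0.2381 -0.5779  0.2313] 0.0854317547142105
```

View pics/scene0.png

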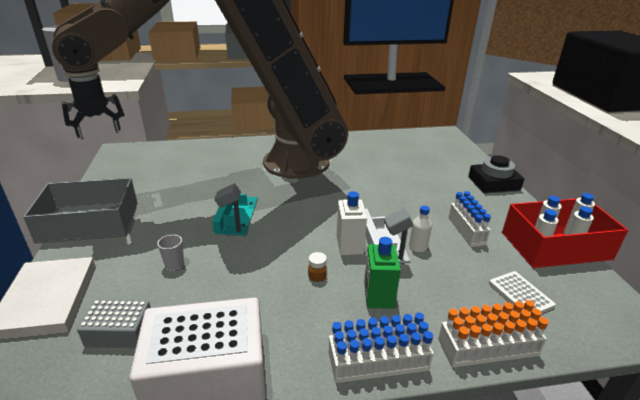

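View pics/top0.png

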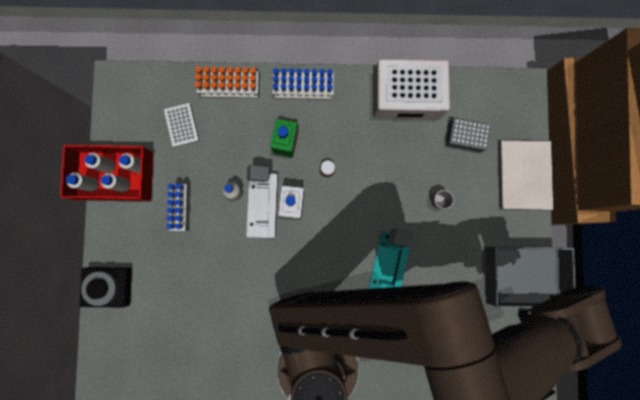

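The white bottle is at scene px (353,225) and top px (290,203). Its rail is at top px (262,205). The jar is at (328,167), and the green and turquoise look-alikes are clearly separate. Next I measure the yaws.

```bash
python3 - <<'E'
from h import *
np.set_printoptions(precision=4,suppress=True)
im,R,t=cam('top'); f=200/np.tan(np.radians(im['vfov']/2)); c=w(R,t,[0,0,0])
def proj(u,v,z):
    d=R.T@np.array([(u-im['cx'])/f,(v-im['cy'])/f,1]); return c+d*(z-c[2])/d[2]
for q,z in [('bottle',.12),('stop',.045)]:
    for d in outline_of(q,'top')[:3]:
        m=d['pixels'].astype(np.uint8); cnt=max(cv2.findContours(m,0,1)[0],key=cv2.contourArea)
        P=np.array([proj(u,v,z)[:2] for u,v in cnt[:,0]],np.float32)
        r=cv2.minAreaRect(P); print(q,round(d['score'],2),m.sum(),r)
        b=cv2.boundingRect(cnt);print(b)
cv2.imwrite('pics/crop.png',cv2.resize(im['pixels'][140:260,210:350,::-1],None,fx=5,fy=5,interpolation=2))
E
```

```text
bottle 0.96 734 ((0.5108461380004883, 0.08366897702217102), (0.06903310120105743, 0.0950341671705246), 84.9218978881836)
(279, 187, 26, 33)
bottle 0.75 835 ((0.7047216296195984, 0.10877113044261932), (0.07472846657037735, 0.10777051001787186), 79.7363510131836)
(270, 119, 28, 39)
stop 0.94 1769 ((0.343750536441803, -0.22470442950725555), (0.09630775451660156, 0.19433417916297913), 77.73638153076172)
(370, 229, 43, 60)
stop 0.65 742 ((0.5166109800338745, 0.08700506389141083), (0.07473722845315933, 0.09913415461778641), 85.55268096923828)
(279, 187, 26, 33)
```

View pics/crop.png

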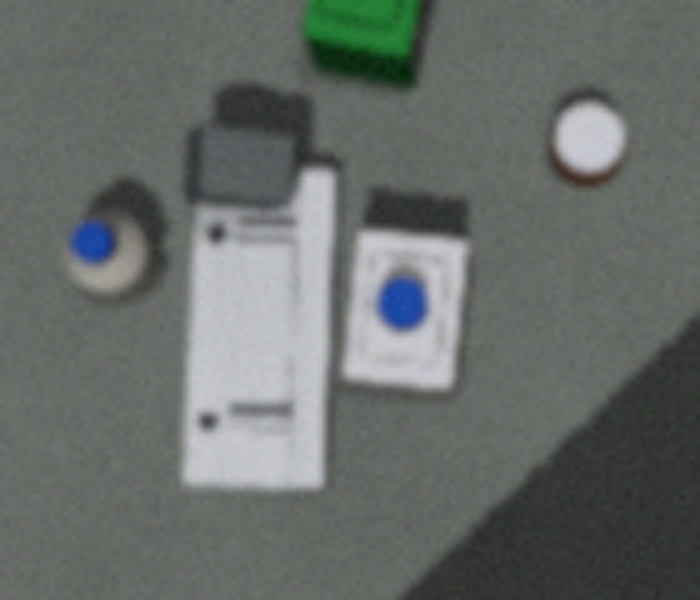

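Request:
move_arm([
  [0.15,0.05,0.05,0,0,-0.07],
  [0.15,0.05,0.05,0,0,-0.07],
  [0.15,0.05,0,0,0,-0.07],
  [0.15,0.05,0,0,0,-0.02],
  [0.12,0.1,0,0,0,0],
  [0.1,0.12,0,0,0,0],
  [0.1,0.12,0,0,0,0],
  [0,0.15,0,0,0,0],
])

```text
t: 1.62
position: [0.4712, -0.4043, 0.2557]
tcp_rot: [1.0, 0.015, 0.0, 0.0]
ft_force: [-0.1, 0.3, 0.3]
grip_width: 0.0856
grasp_force: 0.0
```

Rail long edge runs at about -0.037 rad and the bottle at about -0.085 rad in world. I move over and try the tilted pose in free space first.

Request:
move_arm([
  [0.06,0.15,0,0,0,-0.073],
  [0.06,0.15,0,0.07,-0.006,0],
  [0.02,0.15,0,0.07,-0.006,0],
  [0,0.15,0,0.07,-0.006,0],
  [0,0.15,0,0.07,-0.006,0],
  [0,0.15,-0.1,0.07,-0.006,0],
  [0,0.15,-0.1,0.07,-0.006,0],
  [0,0,-0.1,0.07,-0.006,0],
])

```text
t: 2.28
position: [0.5029, -0.1439, 0.1861]
tcp_rot: [0.925, -0.038, 0.017, -0.379]
ft_force: [1.3, -0.6, 0.2]
grip_width: 0.0854
grasp_force: 0.0
```

Request:
move_arm([
  [0,0,-0.05,0.07,-0.006,0],
  [0,0,-0.05,0.07,-0.006,0],
  [0,0,0,0.07,-0.006,0],
  [0,0,0,0,0,0],
])

```text
t: 2.62
position: [0.5026, -0.1493, 0.1575]
tcp_rot: [0.849, -0.038, 0.021, -0.527]
ft_force: [0.0, -0.4, -0.4]
grip_width: 0.0856
grasp_force: 0.0
```

```bash
python3 - <<'E'
from h import *
from scipy.spatial.transform import Rotation as Ro
s=observe();print(s['t'],s['position'],s['joint_pos'],Ro.from_quat(s['tcp_rot']).as_matrix().round(3))
print(grasp_offset)
im,R,t=cam('scene');save(im,'s1.png')
E
```

```text
2.6167 [ 0.50255152 -0.14933379  0.15745887] [-0.77072101  0.74868482  1.75553195  0.76699104  1.55205186  0.48326252] [[ 0.996 -0.042  0.076]
 [-0.087 -0.441  0.893]
 [-0.004 -0.896 -0.443]]
0.0187
```

View pics/s1.png

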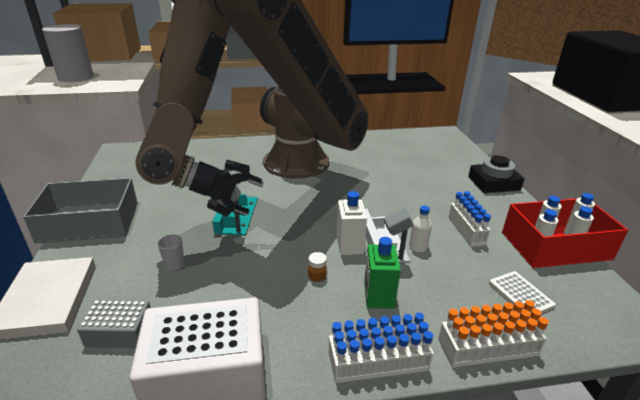

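The picture shows the gripper tilted over the turquoise rail without touching it. The tilt is reachable, so I go upright over the cap.

Request:
move_arm([
  [0,0.03,0.08,-0.066,0.0055,0],
  [0,0.06,0.08,-0.066,0.0055,0],
  [0,0.09,0.08,-0.066,0.0055,0],
  [0,0.09,0.06,-0.066,0.0055,0],
  [0,0.09,0,-0.066,0.0055,0],
  [0,0.09,0,-0.066,0.0055,0],
  [0.01,0.09,0,-0.066,0.0055,0],
  [0.01,0.09,0,-0.066,0.0055,0],
], claw=0.06)

```text
t: 3.33
position: [0.5086, 0.01, 0.2381]
tcp_rot: [0.99, -0.041, 0.011, -0.131]
ft_force: [0.8, -0.7, -0.4]
grip_width: 0.0449
grasp_force: 0.0
```

Request:
move_arm([
  [0.01,0.09,0,-0.066,0.0055,0],
  [0.01,0.09,0,-0.066,0.0055,0],
  [0.01,0.06,0,-0.043,0.0035,0],
  [0,0.03,0,0,0,0],
  [0,0,0,0,0,0],
])

```text
t: 3.75
position: [0.5156, 0.0789, 0.2368]
tcp_rot: [0.999, -0.04, 0.004, 0.002]
ft_force: [-0.6, -0.2, 0.4]
grip_width: 0.0455
grasp_force: 0.0
```

```bash
cat >> h.py <<'E'
from scipy.spatial.transform import Rotation as Ro
np.set_printoptions(precision=4,suppress=True)
def st():
    s=observe();print(round(s['t'],2),s['position'],s['grip_width'],'F',s['ft_force']);print(Ro.from_quat(s['tcp_rot']).as_matrix().round(3))
E
python3 - <<'E'
from h import *
st()
for n in ['top','scene','wrist']:
    im,R,t=cam(n)
    if n=='wrist': save(im,'w1.png')
    print(n,[(round(d['score'],2),w(R,t,d['centre'])) for d in tip_of('cap_top',n)][:3])
E
```

```text
3.75 [0.5156 0.0789 0.2368] 0.045452437730861925 F [-0.6096 -0.175   0.437 ]
[[ 0.997 -0.08   0.007]
 [-0.08  -0.997 -0.004]
 [ 0.007  0.004 -1.   ]]
top [(0.87, array([0.7186, 0.114 , 0.1692])), (0.35, array([0.5177, 0.0909, 0.1644]))]
scene [(0.87, array([0.7144, 0.1136, 0.1624])), (0.57, array([0.5144, 0.0871, 0.1632]))]
wrist [(0.68, array([0.5168, 0.0889, 0.1659])), (0.37, array([ 0.6305, -0.0226, -0.0004]))]
```

View pics/w1.png

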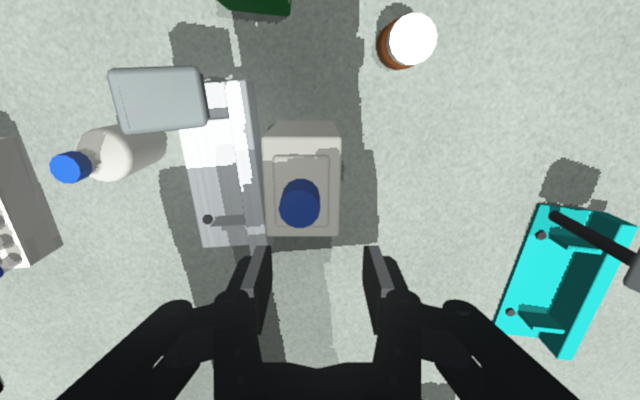

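The wrist view shows the cap at px (300,203), square to the pads. I centre on it and lower astride the cap without touching.

Request:
move_arm([
  [0.004,0.038,0,0,0,0],
  [0,0,-0.08,0,0,0],
  [0,0,-0.08,0,0,0],
  [0,0,-0.08,0,0,0],
  [0,0,-0.08,0,0,0],
  [0,0,-0.075,0,0,0],
  [0,0,0,0,0,0],
])

```text
t: 4.63
position: [0.5154, 0.0858, 0.1334]
tcp_rot: [0.999, -0.042, -0.001, 0.002]
ft_force: [-0.1, 0.4, 0.2]
grip_width: 0.0449
grasp_force: 0.0
```

```bash
python3 - <<'E'
from h import *
st()
im,R,t=cam('wrist')
print([(round(d['score'],2),w(R,t,d['centre'])) for d in tip_of('cap_top','wrist')][:3])
E
```

```text
4.63 [0.5154 0.0858 0.1334] 0.04489166682480574 F [-0.0771  0.399   0.1869]
[[ 0.996 -0.085 -0.003]
 [-0.085 -0.996 -0.005]
 [-0.003  0.005 -1.   ]]
[(0.82, array([0.5157, 0.0883, 0.167 ]))]
```

```bash
python3 - <<'E'
import numpy as np
b,H=33,137
th=np.arange(0,0.97,0.04)
s=-b*np.cos(th)+H*np.sin(th);h=H*np.cos(th)+b*np.sin(th)
for a,ds,dh in zip(th[1:],np.diff(s),np.diff(h)): print(round(a,2),*(np.round(np.array([-.085*ds,-.996*ds,dh])/250,4)))
E
```

```text
0.04 -0.0019 -0.0219 0.0048
0.08 -0.0019 -0.0221 0.004
0.12 -0.0019 -0.0222 0.0031
0.16 -0.0019 -0.0224 0.0022
0.2 -0.0019 -0.0224 0.0013
0.24 -0.0019 -0.0225 0.0004
0.28 -0.0019 -0.0224 -0.0005
0.32 -0.0019 -0.0224 -0.0014
0.36 -0.0019 -0.0223 -0.0023
0.4 -0.0019 -0.0222 -0.0032
0.44 -0.0019 -0.0221 -0.0041
0.48 -0.0019 -0.0219 -0.005
0.52 -0.0019 -0.0217 -0.0059
0.56 -0.0018 -0.0214 -0.0067
0.6 -0.0018 -0.0211 -0.0076
0.64 -0.0018 -0.0208 -0.0084
0.68 -0.0017 -0.0205 -0.0093
0.72 -0.0017 -0.0201 -0.0101
0.76 -0.0017 -0.0197 -0.0109
0.8 -0.0016 -0.0192 -0.0117
0.84 -0.0016 -0.0187 -0.0124
0.88 -0.0016 -0.0182 -0.0132
0.92 -0.0015 -0.0177 -0.0139
0.96 -0.0015 -0.0171 -0.0146
```

Request:
move_arm([
  [0,0.006,0.014,0,0,0],
  [0,0,0,0,0,0],
], claw=-0.06, newtons=20)

```text
t: 4.9
position: [0.5174, 0.0877, 0.1415]
tcp_rot: [0.999, -0.042, 0.002, 0.002]
ft_force: [0.7, 0.8, 0.1]
grip_width: 0.04
grasp_force: 0.0
```

Request:
move_arm([
  [-0.002,-0.022,0.005,0.0254,-0.0022,0],
  [-0.002,-0.022,0.004,0.0254,-0.0022,0],
  [-0.002,-0.022,0.003,0.0254,-0.0022,0],
  [-0.002,-0.022,0.002,0.0254,-0.0022,0],
  [-0.002,-0.022,0.001,0.0254,-0.0022,0],
  [-0.002,-0.022,0,0.0254,-0.0022,0],
  [-0.002,-0.022,0,0.0254,-0.0022,0],
  [0,0,0,0,0,0],
])

```text
t: 5.57
position: [0.5135, 0.0478, 0.1445]
tcp_rot: [0.989, -0.042, 0.008, -0.138]
ft_force: [0.5, 0.4, 0.2]
grip_width: 0.0404
grasp_force: 0.0
```

```bash
python3 - <<'E'
from h import *
st()
for n in ['wrist','scene']:
    im,R,t=cam(n)
    save(im,n+'2.png')
    for q in ['cap_top','front_edge']:
        print(n,q,[(round(d['score'],2),w(R,t,d['centre'])) for d in tip_of(q,n)][:3])
E
```

```text
5.57 [0.5135 0.0478 0.1445] 0.04039807942664432 F [0.5148 0.3857 0.2242]
[[ 0.996 -0.082  0.028]
 [-0.086 -0.958  0.273]
 [ 0.005 -0.274 -0.962]]
wrist cap_top [(0.77, array([0.5121, 0.0475, 0.1693]))]
wrist front_edge [(0.18, array([ 0.5032,  0.4392, -0.0007]))]
scene cap_top [(0.92, array([0.7137, 0.1149, 0.1643]))]
scene front_edge []
```

View pics/scene2.png

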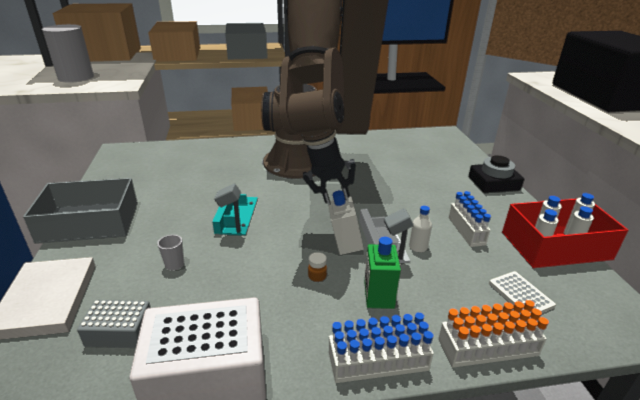

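The bottle at px (342,225) is tipping between the fingers, with its foot edge still on the bench. I continue along the arc.

Request:
move_arm([
  [-0.002,-0.022,-0.003,0.0254,-0.0022,0],
  [-0.002,-0.022,-0.003,0.0254,-0.0022,0],
  [-0.002,-0.022,-0.004,0.0254,-0.0022,0],
  [-0.002,-0.022,-0.005,0.0254,-0.0022,0],
  [-0.002,-0.022,-0.005,0.0254,-0.0022,0],
  [-0.002,-0.022,-0.006,0.0254,-0.0022,0],
  [-0.002,-0.0215,-0.007,0.0254,-0.0022,0],
  [-0.002,-0.021,-0.008,0.0254,-0.0022,0],
])

```text
t: 6.53
position: [0.5092, 0.0055, 0.1334]
tcp_rot: [0.955, -0.04, 0.014, -0.294]
ft_force: [0.5, -0.2, -1.7]
grip_width: 0.0402
grasp_force: 0.0
```

Request:
move_arm([
  [-0.002,-0.021,-0.008,0.0254,-0.0022,0],
  [-0.002,-0.0205,-0.009,0.0254,-0.0022,0],
  [-0.002,-0.02,-0.01,0.0254,-0.0022,0],
  [-0.0015,-0.02,-0.011,0.0254,-0.0022,0],
  [-0.0015,-0.019,-0.012,0.0254,-0.0022,0],
  [0,0,0,0,0,0],
])

```text
t: 7.03
position: [0.5068, -0.0205, 0.1198]
tcp_rot: [0.921, -0.04, 0.018, -0.388]
ft_force: [0.7, -0.1, 0.2]
grip_width: 0.0401
grasp_force: 0.2
```

```bash
python3 - <<'E'
from h import *
st()
for n in ['wrist','scene','top']:
    im,R,t=cam(n)
    save(im,n+'3.png')
    for q in ['cap_top','bottle']:
        print(n,q,[(round(d['score'],2),w(R,t,d['centre'])) for d in tip_of(q,n)][:3])
E
```

```text
7.03 [ 0.5068 -0.0205  0.1198] 0.0401494672938694 F [ 0.6884 -0.1438  0.1523]
[[ 0.996 -0.059  0.063]
 [-0.087 -0.696  0.713]
 [ 0.002 -0.716 -0.698]]
wrist cap_top [(0.56, array([ 0.506 , -0.0438,  0.1355])), (0.23, array([0.5151, 0.0765, 0.0268]))]
wrist bottle [(0.88, array([0.5108, 0.0772, 0.0257]))]
scene cap_top [(0.9, array([0.7153, 0.1132, 0.1631])), (0.65, array([ 0.502 , -0.0437,  0.1343]))]
scene bottle [(0.63, array([0.512 , 0.0793, 0.02  ])), (0.6, array([ 0.7146,  0.1154, -0.0006]))]
top cap_top [(0.86, array([0.7192, 0.1141, 0.1679])), (0.77, array([ 0.5057, -0.0424,  0.1376]))]
top bottle [(0.77, array([0.7223, 0.1122, 0.0016])), (0.59, array([0.5179, 0.0769, 0.0233]))]
```

View pics/scene3.png

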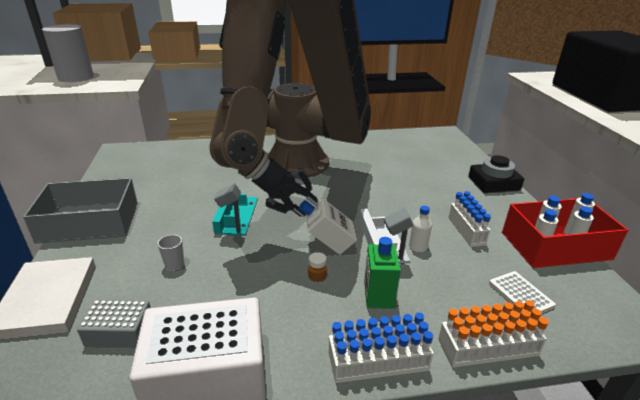

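Tilt is about 0.82 rad and the bottle rests on the lower finger at px (300,205). I open the gripper in two small steps, shifting it to keep the support in place.

Request:
move_arm([
  [0.0015,0.017,0.017,0,0,0],
  [0,0,0,0,0,0],
], claw=0.22)

```text
t: 7.65
position: [0.5073, -0.0149, 0.1258]
tcp_rot: [0.921, -0.039, 0.018, -0.387]
ft_force: [-0.1, -0.6, -0.8]
grip_width: 0.0522
grasp_force: 0.2
```

Request:
move_arm([
  [0.0015,0.017,0.017,0,0,0],
  [0,0,0,0,0,0],
], claw=0.5)

```text
t: 7.82
position: [0.5077, -0.0107, 0.1301]
tcp_rot: [0.921, -0.039, 0.018, -0.387]
ft_force: [1.3, 1.1, -0.9]
grip_width: 0.0638
grasp_force: 0.2
```

```bash
python3 - <<'E'
from h import *
st()
for n in ['wrist','scene','top']:
    im,R,t=cam(n)
    save(im,n+'4.png')
    for q in ['cap_top','bottle']:
        print(n,q,[(round(d['score'],2),w(R,t,d['centre'])) for d in tip_of(q,n)][:3])
E
```

```text
7.82 [ 0.5077 -0.0107  0.1301] 0.0638104342402204 F [ 1.3394  1.0772 -0.9255]
[[ 0.996 -0.057  0.064]
 [-0.086 -0.697  0.712]
 [ 0.004 -0.715 -0.699]]
wrist cap_top [(0.79, array([ 0.5049, -0.0412,  0.1361]))]
wrist bottle [(0.71, array([0.5154, 0.0779, 0.0257]))]
scene cap_top [(0.72, array([ 0.5015, -0.0443,  0.1359])), (0.58, array([0.717 , 0.1171, 0.1621]))]
scene bottle [(0.94, array([0.7141, 0.1155, 0.0032])), (0.63, array([0.5099, 0.0802, 0.0191]))]
top cap_top [(0.57, array([0.7174, 0.1138, 0.1692]))]
top bottle [(0.85, array([0.5186, 0.0771, 0.0245])), (0.85, array([0.7212, 0.1116, 0.0003]))]
```

View pics/wrist4.png

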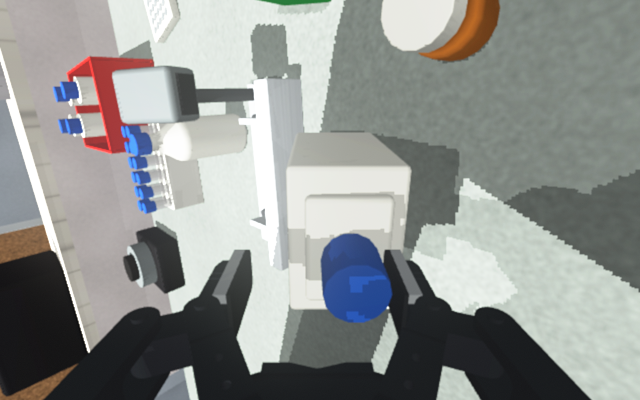

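```bash
cat > plan.py <<'E'
import numpy as np
def plan(th,tau,a,c=29.4):
    s=-18*np.cos(th)+165*np.sin(th);h=165*np.cos(th)+18*np.sin(th)
    y=-s+a*np.sin(tau)+c*np.cos(tau); z=h-a*np.cos(tau)+c*np.sin(tau)
    for i in range(1,len(th)):
        dy,dz,dt=y[i]-y[i-1],z[i]-z[i-1],tau[i]-tau[i-1]
        print(round(th[i],2),'abs y %.4f z %.4f'%(.0553+y[i]/1000,z[i]/1000),np.round(np.array([.085*dy,.996*dy,dz])/250,4),np.round(np.array([.996,-.085])*dt/np.pi*2,4))
E
python3 -c "
from plan import *
n=19;th=np.linspace(.81,1.57,n+1);plan(th,np.minimum(.8+.025*np.arange(n+1),.95),np.linspace(27,13,n+1))"
```

```text
0.85 abs y -0.0175 z 0.1262 [-0.0019 -0.0223 -0.0116] [ 0.0159 -0.0014]
0.89 abs y -0.0230 z 0.1231 [-0.0019 -0.0218 -0.0125] [ 0.0159 -0.0014]
0.93 abs y -0.0283 z 0.1197 [-0.0018 -0.0212 -0.0133] [ 0.0159 -0.0014]
0.97 abs y -0.0335 z 0.1162 [-0.0018 -0.0206 -0.0142] [ 0.0159 -0.0014]
1.01 abs y -0.0385 z 0.1124 [-0.0017 -0.02   -0.015 ] [ 0.0159 -0.0014]
1.05 abs y -0.0434 z 0.1085 [-0.0017 -0.0194 -0.0158] [ 0.0159 -0.0014]
1.09 abs y -0.0478 z 0.1035 [-0.0015 -0.0175 -0.0201] [ 0. -0.]
1.13 abs y -0.0520 z 0.0983 [-0.0014 -0.0166 -0.0206] [ 0. -0.]
1.17 abs y -0.0559 z 0.0930 [-0.0013 -0.0157 -0.0212] [ 0. -0.]
1.21 abs y -0.0597 z 0.0876 [-0.0013 -0.0148 -0.0217] [ 0. -0.]
1.25 abs y -0.0631 z 0.0820 [-0.0012 -0.0139 -0.0222] [ 0. -0.]
1.29 abs y -0.0664 z 0.0764 [-0.0011 -0.0129 -0.0226] [ 0. -0.]
1.33 abs y -0.0694 z 0.0706 [-0.001  -0.0119 -0.023 ] [ 0. -0.]
1.37 abs y -0.0721 z 0.0648 [-0.0009 -0.0109 -0.0234] [ 0. -0.]
1.41 abs y -0.0746 z 0.0588 [-0.0008 -0.0099 -0.0237] [ 0. -0.]
1.45 abs y -0.0769 z 0.0528 [-0.0008 -0.0089 -0.024 ] [ 0. -0.]
1.49 abs y -0.0788 z 0.0468 [-0.0007 -0.0079 -0.0243] [ 0. -0.]
1.53 abs y -0.0806 z 0.0406 [-0.0006 -0.0068 -0.0245] [ 0. -0.]
1.57 abs y -0.0820 z 0.0345 [-0.0005 -0.0058 -0.0246] [ 0. -0.]
```

Request:
move_arm([
  [-0.002,-0.022,-0.012,0.016,-0.0014,0],
  [-0.002,-0.022,-0.0125,0.016,-0.0014,0],
  [-0.002,-0.021,-0.013,0.016,-0.0014,0],
  [-0.002,-0.021,-0.014,0.016,-0.0014,0],
  [-0.002,-0.02,-0.015,0.016,-0.0014,0],
  [-0.002,-0.019,-0.016,0.016,-0.0014,0],
  [-0.0015,-0.0175,-0.02,0,0,0],
  [0,0,0,0,0,0],
])

```text
t: 8.93
position: [0.504, -0.0479, 0.1024]
tcp_rot: [0.889, -0.039, 0.021, -0.456]
ft_force: [-0.6, -0.4, -0.4]
grip_width: 0.0639
grasp_force: 0.4
```

```bash
cat >> h.py <<'E'
def look(f,cs=('wrist','scene','top')):
    st()
    for n in cs:
        im,R,t=cam(n)
        save(im,n+f)
        for q in ['cap_top','bottle']:
            print(n,q,[(round(d['score'],2),w(R,t,d['centre'])) for d in tip_of(q,n) if w(R,t,d['centre'])[0]<.6][:2])
E
python3 -c "
from h import *
look('5.png')"
```

```text
8.93 [ 0.504  -0.0479  0.1024] 0.06392663754093066 F [-0.5894 -0.4244 -0.4262]
[[ 0.996 -0.05   0.073]
 [-0.088 -0.581  0.809]
 [ 0.002 -0.812 -0.583]]
wrist cap_top [(0.79, array([ 0.5001, -0.0782,  0.1032]))]
wrist bottle [(0.77, array([0.5145, 0.0713, 0.0312]))]
scene cap_top [(0.85, array([ 0.499 , -0.0793,  0.107 ]))]
scene bottle [(0.73, array([0.5118, 0.073 , 0.0276]))]
top cap_top [(0.71, array([ 0.5048, -0.0764,  0.1035]))]
top bottle [(0.76, array([0.5176, 0.0678, 0.0282]))]
```

Request:
move_arm([
  [-0.0014,-0.0165,-0.0205,0,0,0],
  [-0.0013,-0.0155,-0.021,0,0,0],
  [-0.0013,-0.015,-0.0215,0,0,0],
  [-0.0012,-0.014,-0.022,0,0,0],
  [-0.0011,-0.013,-0.0225,0,0,0],
  [-0.001,-0.012,-0.023,0,0,0],
  [-0.001,-0.011,-0.0235,0,0,0],
  [0,0,0,0,0,0],
])

```text
t: 10.05
position: [0.502, -0.0716, 0.064]
tcp_rot: [0.889, -0.038, 0.021, -0.456]
ft_force: [-0.0, -0.4, -0.4]
grip_width: 0.0644
grasp_force: 0.5
```

```bash
python3 -c "
from h import *
look('6.png')"
```

```text
10.05 [ 0.502  -0.0716  0.064 ] 0.06438566719594922 F [-0.0334 -0.4234 -0.4328]
[[ 0.996 -0.049  0.072]
 [-0.087 -0.581  0.809]
 [ 0.002 -0.812 -0.583]]
wrist cap_top [(0.76, array([ 0.4999, -0.0986,  0.0611]))]
wrist bottle [(0.9, array([0.5125, 0.0634, 0.0326]))]
scene cap_top [(0.67, array([ 0.4983, -0.1005,  0.0639]))]
scene bottle [(0.8, array([0.5105, 0.0629, 0.0294]))]
top cap_top [(0.94, array([ 0.5014, -0.098 ,  0.0611]))]
top bottle [(0.58, array([0.5177, 0.0595, 0.0328]))]
```

View pics/scene6.png

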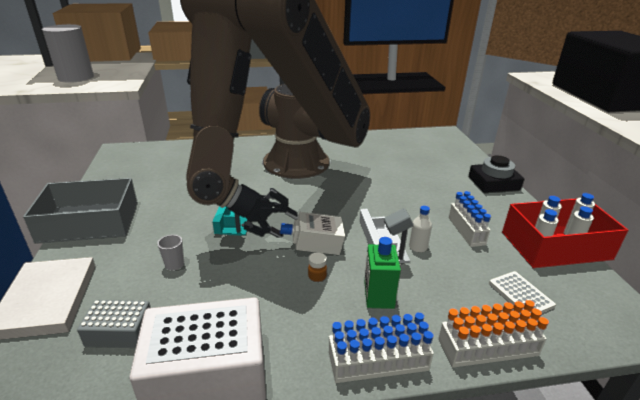

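The bottle is nearly down, label up at px (320,225). Its cap centre is about 62 mm up and nothing else has been touched.

Request:
move_arm([
  [-0.001,-0.01,-0.0235,0,0,0],
  [-0.001,-0.009,-0.024,0,0,0],
  [-0.0007,-0.008,-0.0243,0,0,0],
  [0,0,0,0,0,0],
])

```text
t: 10.83
position: [0.5012, -0.0782, 0.0459]
tcp_rot: [0.889, -0.038, 0.021, -0.456]
ft_force: [-1.5, -1.0, -1.1]
grip_width: 0.064
grasp_force: 0.6
```

```bash
python3 -c "
from h import *
look('7.png')"
```

```text
10.83 [ 0.5012 -0.0782  0.0459] 0.06396736871230903 F [-1.5004 -1.0453 -1.1395]
[[ 0.996 -0.049  0.072]
 [-0.087 -0.581  0.809]
 [ 0.002 -0.812 -0.583]]
wrist cap_top [(0.83, array([ 0.4998, -0.1072,  0.0453]))]
wrist bottle []
scene cap_top [(0.64, array([ 0.4996, -0.1075,  0.0453]))]
scene bottle [(0.8, array([0.5086, 0.0573, 0.0305]))]
top cap_top [(0.58, array([ 0.5008, -0.1072,  0.0425]))]
top bottle [(0.73, array([0.5139, 0.0556, 0.0307])), (0.52, array([0.5518, 0.2725, 0.001 ]))]
```

View pics/wrist7.png

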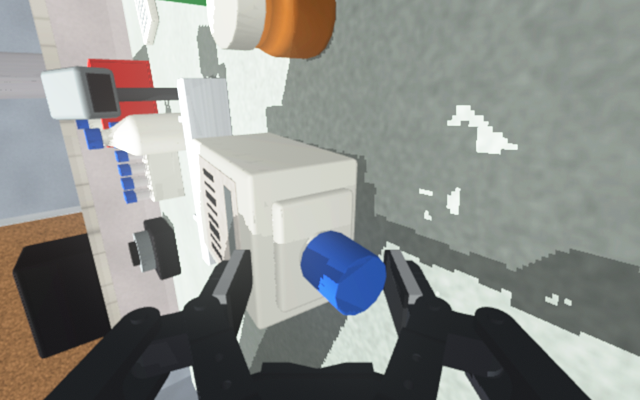

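Request:
move_arm([
  [0,-0.004,-0.012,0,0,0],
  [0,-0.004,-0.012,0,0,0],
  [0,-0.004,-0.012,0,0,0],
  [0,0,0,0,0,0],
])

```text
t: 11.62
position: [0.5014, -0.081, 0.0377]
tcp_rot: [0.889, -0.038, 0.021, -0.456]
ft_force: [-0.2, -0.3, -0.3]
grip_width: 0.0639
grasp_force: 0.5
```

```bash
python3 -c "
from h import *
look('8.png')"
```

```text
11.62 [ 0.5014 -0.081   0.0377] 0.06388655253209544 F [-0.1699 -0.3488 -0.3108]
[[ 0.996 -0.048  0.072]
 [-0.087 -0.581  0.809]
 [ 0.003 -0.812 -0.583]]
wrist cap_top []
wrist bottle [(0.91, array([0.5144, 0.056 , 0.0333]))]
scene cap_top [(0.61, array([ 0.4987, -0.1106,  0.0339]))]
scene bottle [(0.65, array([0.5097, 0.0551, 0.0279]))]
top cap_top [(0.63, array([ 0.499 , -0.1105,  0.0299]))]
top bottle [(0.75, array([0.5164, 0.0549, 0.0351]))]
```

Request:
move_arm([
  [0,-0.004,-0.007,0,0,0],
  [0,-0.004,-0.007,0,0,0],
  [0,0,0,0,0,0],
])

```text
t: 12.32
position: [0.5015, -0.083, 0.0345]
tcp_rot: [0.889, -0.038, 0.021, -0.456]
ft_force: [-0.1, 0.2, 1.2]
grip_width: 0.0639
grasp_force: 0.0
```

```bash
python3 -c "
from h import *
look('9.png')"
```

```text
12.32 [ 0.5015 -0.083   0.0345] 0.06385939870690344 F [-0.0749  0.1976  1.2297]
[[ 0.996 -0.048  0.072]
 [-0.087 -0.581  0.809]
 [ 0.003 -0.812 -0.583]]
wrist cap_top [(0.91, array([ 0.4989, -0.1076,  0.0313]))]
wrist bottle [(0.56, array([0.5113, 0.0538, 0.0352]))]
scene cap_top [(0.67, array([ 0.4984, -0.1076,  0.0346]))]
scene bottle [(0.79, array([0.5113, 0.056 , 0.0293]))]
top cap_top [(0.93, array([ 0.4999, -0.1078,  0.0311]))]
top bottle [(0.97, array([0.5172, 0.0516, 0.0335]))]
```

View pics/wrist9.png

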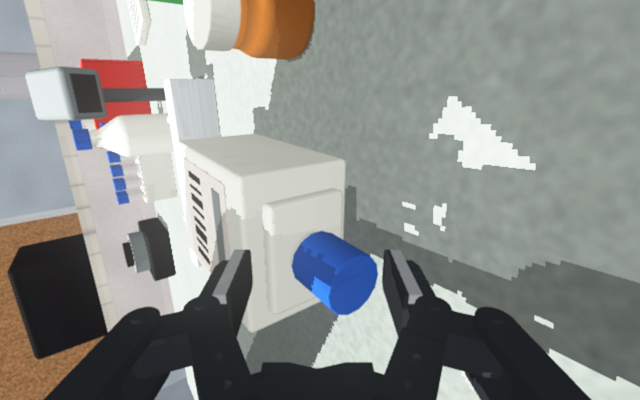

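The bottle is down: pad force is 0 and the cap axis is about 33 mm high. I withdraw backwards and upward, then turn upright and yaw for a two-finger push.

Request:
move_arm([
  [0,-0.03,0,0,0,0],
  [0,-0.06,0.03,0,0,0],
  [0,-0.09,0.065,0,0,0],
  [0,-0.09,0.065,0,0,0],
  [0.01,-0.06,0.11,-0.06,0.005,0],
  [0.01,-0.02,0.12,-0.07,0.006,0],
  [0.01,0,0.12,-0.07,0.006,0],
  [0,0,0.1,-0.07,0.006,0],
])

```text
t: 13.43
position: [0.5094, -0.1721, 0.1896]
tcp_rot: [0.966, -0.042, 0.014, -0.255]
ft_force: [0.1, -0.4, 0.1]
grip_width: 0.0638
grasp_force: 0.0
```

Request:
move_arm([
  [0,0,0.05,-0.07,0.006,0],
  [0,0,0,-0.07,0.006,0],
  [0,0,0,-0.07,0.006,0],
  [0,0,0,-0.07,0.006,0],
  [0,0,0,-0.055,0.0047,0],
  [0,0,0,0,0,0.07],
  [0,0,0,0,0,0.07],
  [0,0,0,0,0,0.07],
], claw=0.0)

```text
t: 14.1
position: [0.509, -0.1704, 0.2001]
tcp_rot: [0.992, 0.126, 0.002, 0.003]
ft_force: [0.6, -0.2, -0.2]
grip_width: 0.0426
grasp_force: 0.0
```

Request:
move_arm([
  [0,0,0,0,0,0.07],
  [0,0,0,0,0,0.07],
  [0,0,0,0,0,0.07],
  [0,0,0,0,0,0.07],
  [0,0,0,0,0,0.07],
  [0,0,0,0,0,0.07],
  [0,0,0,0,0,0.07],
  [0,0,0,0,0,0.07],
])

```text
t: 14.77
position: [0.5089, -0.1709, 0.1999]
tcp_rot: [0.844, 0.536, 0.003, 0.002]
ft_force: [-0.2, -0.2, -0.6]
grip_width: 0.0428
grasp_force: 0.0
```

```bash
python3 - <<'E'
from h import *
look('10.png')
for n in ['wrist','top','scene']:
    im,R,t=cam(n)
    for q in ['stop','front_edge']: print(n,q,[(round(d['score'],2),w(R,t,d['centre'])) for d in tip_of(q,n)][:3])
im,R,t=cam('top')
cv2.imwrite('pics/crop2.png',cv2.resize(im['pixels'][130:290,210:410,::-1],None,fx=4,fy=3.75/3.75*3.7,interpolation=2))
E
```

```text
14.77 [ 0.5089 -0.1709  0.1999] 0.04279238591934543 F [-0.1889 -0.2448 -0.5685]
[[ 0.426  0.905  0.007]
 [ 0.905 -0.426  0.   ]
 [ 0.003  0.006 -1.   ]]
wrist cap_top [(0.89, array([ 0.4952, -0.1096,  0.0293]))]
wrist bottle []
scene cap_top [(0.68, array([ 0.4983, -0.1074,  0.0321]))]
scene bottle [(0.58, array([0.5078, 0.0564, 0.0304])), (0.34, array([ 0.5283, -0.3819, -0.002 ]))]
top cap_top [(0.6, array([ 0.5012, -0.1086,  0.0353]))]
top bottle [(0.63, array([0.5182, 0.0529, 0.0341]))]
wrist stop [(0.92, array([ 0.3201, -0.2623,  0.0034]))]
wrist front_edge []
top stop [(0.8, array([ 0.5041,  0.134 , -0.0019]))]
top front_edge [(0.92, array([0.726 , 0.1414, 0.0015]))]
scene stop [(0.91, array([ 0.311 , -0.2644, -0.0019])), (0.79, array([ 0.5074,  0.1393, -0.0053]))]
scene front_edge [(0.73, array([0.5108, 0.056 , 0.0302]))]
```

View pics/crop2.png

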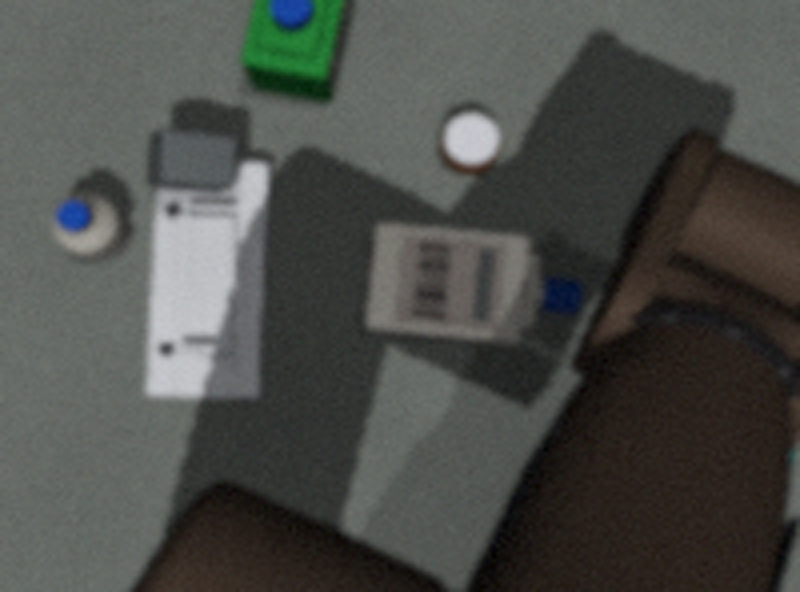

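The bottle lies label up: body at crop px (450,285), cap at (560,296), with about 80 mm to the rail. I go astride the cap behind the shoulder.

Request:
move_arm([
  [-0.01,0.08,0,0,0,0.064],
  [-0.01,0.08,0,0,0,0.064],
  [-0.01,0.08,0,0,0,0.064],
  [-0.008,0.07,0,0,0,0.064],
  [0,0,-0.1,0,0,0],
  [0,0,-0.12,0,0,0],
  [0,0,-0.12,0,0,0],
  [0,0,0,0,0,0],
], claw=0.05)

```text
t: 16.38
position: [0.4975, -0.0922, 0.1109]
tcp_rot: [0.722, 0.692, 0.002, -0.002]
ft_force: [-1.0, -0.0, -0.5]
grip_width: 0.0445
grasp_force: 0.0
```

```bash
python3 - <<'E'
from h import *
look('11.png',['wrist'])
E
```

```text
16.38 [ 0.4975 -0.0922  0.1109] 0.04454791718985542 F [-0.9955 -0.0253 -0.5492]
[[ 0.042  0.999 -0.   ]
 [ 0.999 -0.042  0.005]
 [ 0.005 -0.    -1.   ]]
wrist cap_top [(0.86, array([ 0.4999, -0.1083,  0.0297]))]
wrist bottle []
```

View pics/wrist11.png

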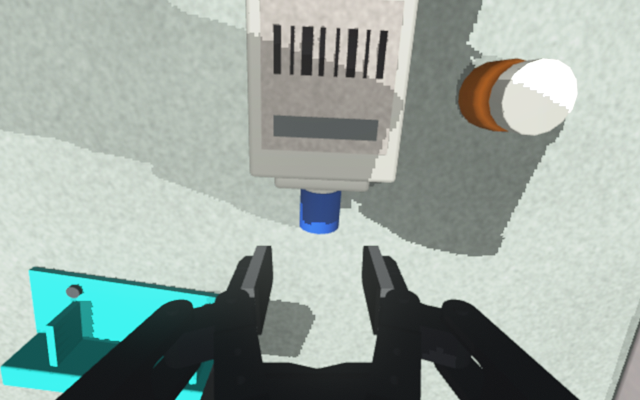

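I have gone over the limit of 10 pictures (13 viewed), so I view no more and work from numbers only. The last view shows the cap at px (320,210), centred between the pads. Lowering, then a soft push.

Request:
move_arm([
  [0.012,0,-0.07,0,0,0],
  [0,0,-0.07,0,0,0],
  [0,0,-0.07,0,0,0],
  [0,0,-0.07,0,0,0],
  [0,0,-0.06,0,0,0],
  [0,0,-0.03,0,0,0],
  [0,0,0,0,0,0],
])

```text
t: 17.12
position: [0.5028, -0.0931, 0.0224]
tcp_rot: [0.722, 0.692, 0.003, 0.001]
ft_force: [0.7, -0.1, 0.7]
grip_width: 0.0453
grasp_force: 0.0
```

Request:
move_arm([
  [0,0.012,0,0,0,0],
  [0,0.012,0,0,0,0],
  [0,0.012,0,0,0,0],
  [0,0.012,0,0,0,0],
  [0,0.012,0,0,0,0],
  [0,0.012,0,0,0,0],
  [0,0.012,0,0,0,0],
  [0,0.012,0,0,0,0],
])

```text
t: 17.78
position: [0.5025, -0.0686, 0.0224]
tcp_rot: [0.722, 0.692, 0.003, 0.001]
ft_force: [1.4, -2.0, 1.8]
grip_width: 0.0448
grasp_force: 1.1
```

```bash
python3 - <<'E'
from h import *
look('12.png',['top','scene'])
E
```

```text
17.78 [ 0.5025 -0.0686  0.0224] 0.04481320810713859 F [ 1.4465 -1.9609  1.8478]
[[ 0.042  0.999  0.006]
 [ 0.999 -0.042  0.003]
 [ 0.003  0.006 -1.   ]]
top cap_top [(0.59, array([0.4989, 0.4365, 0.0043]))]
top bottle [(0.56, array([0.5073, 0.0721, 0.0371]))]
scene cap_top [(0.86, array([ 0.4985, -0.0936,  0.0307])), (0.38, array([ 0.549 ,  0.2702, -0.0026]))]
scene bottle []
```

Request:
move_arm([
  [0.0005,0.014,0,0,0,0],
  [0.0005,0.014,0,0,0,0],
  [0.0005,0.014,0,0,0,0],
  [0.0005,0.014,0,0,0,0],
  [0.0005,0.014,0,0,0,0],
  [0.0005,0.014,0,0,0,0],
  [0.0005,0.014,0,0,0,0],
  [0.0005,0.014,0,0,0,0],
])

```text
t: 18.75
position: [0.5035, -0.0405, 0.0223]
tcp_rot: [0.722, 0.692, 0.003, 0.001]
ft_force: [0.2, -1.2, -0.6]
grip_width: 0.0449
grasp_force: 0.5
```

Request:
move_arm([
  [0.0005,0.014,0,0,0,0],
  [0.0005,0.014,0,0,0,0],
  [0.0005,0.014,0,0,0,0],
  [0.0005,0.014,0,0,0,0],
  [0,0.01,0,0,0,0],
  [0,0,0,0,0,0],
])

```text
t: 19.25
position: [0.5039, -0.0239, 0.0223]
tcp_rot: [0.722, 0.692, 0.003, 0.001]
ft_force: [-1.0, -0.2, -0.9]
grip_width: 0.0446
grasp_force: 0.0
```

```bash
python3 - <<'E'
from h import *
look('13.png')
for n in ['wrist','top','scene']:
    im,R,t=cam(n)
    for q in ['stop','front_edge']: print(n,q,[(round(d['score'],2),w(R,t,d['centre'])) for d in tip_of(q,n)][:3])
E
```

```text
19.25 [ 0.5039 -0.0239  0.0223] 0.04456669324885246 F [-0.9574 -0.1609 -0.8679]
[[ 0.042  0.999  0.006]
 [ 0.999 -0.042  0.003]
 [ 0.003  0.006 -1.   ]]
wrist cap_top [(0.57, array([ 0.4973, -0.0453,  0.031 ]))]
wrist bottle []
scene cap_top [(0.71, array([0.5061, 0.1172, 0.0319])), (0.58, array([ 0.5009, -0.0486,  0.0325]))]
scene bottle [(0.9, array([0.5027, 0.1197, 0.0282]))]
top cap_top []
top bottle [(0.81, array([0.5122, 0.114 , 0.0324]))]
wrist stop []
wrist front_edge []
top stop [(0.92, array([ 0.3145, -0.2645,  0.0001])), (0.59, array([ 0.5056,  0.1335, -0.0028])), (0.52, array([0.5092, 0.1177, 0.0326]))]
top front_edge [(0.76, array([ 0.7271,  0.1425, -0.0038])), (0.58, array([0.5094, 0.1135, 0.0023]))]
scene stop [(0.8, array([ 0.3142, -0.2654, -0.0004]))]
scene front_edge [(0.61, array([0.4979, 0.4425, 0.0002]))]
```

Request:
move_arm([
  [0,0.008,0,0,0,0],
  [0,0.008,0,0,0,0],
  [0,0.008,0,0,0,0],
  [0,0.008,0,0,0,0],
  [0,0.008,0,0,0,0],
  [0,0.008,0,0,0,0],
  [0,0.008,0,0,0,0],
  [0,0,0,0,0,0],
])

```text
t: 20.82
position: [0.504, -0.01, 0.0223]
tcp_rot: [0.722, 0.692, 0.003, 0.001]
ft_force: [0.6, -0.9, -1.3]
grip_width: 0.0452
grasp_force: 0.0
```

Request:
move_arm([
  [0,0.005,0,0,0,0],
  [0,0.005,0,0,0,0],
])

```text
t: 20.98
position: [0.504, -0.0079, 0.0223]
tcp_rot: [0.722, 0.692, 0.003, 0.001]
ft_force: [0.2, -2.0, -0.4]
grip_width: 0.0448
grasp_force: 0.7
```

Request:
move_arm([
  [0,0.005,0,0,0,0],
  [0,0,0,0,0,0],
])

```text
t: 21.15
position: [0.504, -0.0065, 0.0223]
tcp_rot: [0.722, 0.692, 0.003, 0.001]
ft_force: [0.0, 0.0, 0.2]
grip_width: 0.045
grasp_force: 0.0
```

Not yet in contact; continuing in small steps.

Request:
move_arm([
  [0,0.005,0,0,0,0],
  [0,0.005,0,0,0,0],
  [0,0,0,0,0,0],
])

```text
t: 21.4
position: [0.504, -0.004, 0.0223]
tcp_rot: [0.722, 0.692, 0.003, 0.001]
ft_force: [-0.7, -0.0, 0.3]
grip_width: 0.045
grasp_force: 0.0
```

Request:
move_arm([
  [0,0.005,0,0,0,0],
  [0,0,0,0,0,0],
])

```text
t: 21.57
position: [0.5043, -0.003, 0.0223]
tcp_rot: [0.722, 0.692, 0.003, 0.001]
ft_force: [1.2, -1.6, -1.1]
grip_width: 0.045
grasp_force: 1.3
```

```bash
python3 - <<'E'
from h import *
look('14.png')
for n in ['top','scene']:
    im,R,t=cam(n)
    print([w(R,t,d['centre']) for d in tip_of('stop',n)][:3])
E
```

```text
21.57 [ 0.5043 -0.003   0.0223] 0.04501544618580886 F [ 1.208  -1.5711 -1.0672]
[[ 0.042  0.999  0.007]
 [ 0.999 -0.042  0.003]
 [ 0.003  0.007 -1.   ]]
wrist cap_top [(0.95, array([ 0.5005, -0.0267,  0.0334]))]
wrist bottle []
scene cap_top [(0.76, array([ 0.4992, -0.0271,  0.034 ]))]
scene bottle [(0.78, array([0.5029, 0.1395, 0.0278]))]
top cap_top []
top bottle [(0.57, array([0.5122, 0.138 , 0.0342]))]
[array([0.5059, 0.1364, 0.0023]), array([ 0.3159, -0.2657,  0.0011])]
[array([ 0.5072,  0.1434, -0.0029]), array([ 0.3122, -0.266 , -0.0017])]
```

Request:
move_arm([
  [0,0.004,0,0,0,0],
  [0,0,0,0,0,0],
])

```text
t: 22.38
position: [0.5047, -0.0028, 0.0225]
tcp_rot: [0.722, 0.692, 0.003, 0.002]
ft_force: [2.0, -14.4, 0.2]
grip_width: 0.0445
grasp_force: 7.0
```

Request:
move_arm([
  [0,0.004,0,0,0,0],
  [0,0,0,0,0,0],
])

```text
t: 22.55
position: [0.5052, -0.0026, 0.0226]
tcp_rot: [0.721, 0.692, 0.004, 0.003]
ft_force: [2.5, -23.4, -0.4]
grip_width: 0.0453
grasp_force: 11.6
```

It is pressed flush at 23 N. Backing off straight, then up.

Request:
move_arm([
  [0,-0.012,0,0,0,0],
  [0,-0.016,0,0,0,0],
  [0,0,0,0,0,0],
  [0,0,0.08,0,0,0],
  [0,0,0.12,0,0,0],
  [0,0,0.12,0,0,0],
  [0,0,0.12,0,0,0],
  [0,-0.12,0.06,0,0,0],
])

```text
t: 23.22
position: [0.5042, -0.0352, 0.1503]
tcp_rot: [0.721, 0.693, 0.004, 0.002]
ft_force: [-0.1, 0.4, 0.7]
grip_width: 0.0448
grasp_force: 0.0
```

Request:
move_arm([
  [0,-0.14,0,0,0,0],
  [0,-0.14,0,0,0,0],
  [0,-0.14,0,0,0,0],
  [0,0,0,0,0,0],
])

```text
t: 23.55
position: [0.5041, -0.1472, 0.1474]
tcp_rot: [0.723, 0.691, 0.003, 0.002]
ft_force: [-0.8, -0.4, -0.2]
grip_width: 0.0449
grasp_force: 0.0
```

```bash
python3 - <<'E'
from h import *
look('15.png')
im,R,t=cam('top'); f=200/np.tan(np.radians(im['vfov']/2)); c=w(R,t,[0,0,0])
def proj(u,v,z):
    d=R.T@np.array([(u-im['cx'])/f,(v-im['cy'])/f,1]); return c+d*(z-c[2])/d[2]
for q,z in [('bottle',.066),('stop',.045)]:
    for d in outline_of(q,'top')[:3]:
        m=d['pixels'].astype(np.uint8); cnt=max(cv2.findContours(m,0,1)[0],key=cv2.contourArea)
        P=np.array([proj(u,v,z)[:2] for u,v in cnt[:,0]],np.float32)
        print(q,round(d['score'],2),cv2.minAreaRect(P))
for n in ['top','scene']:
    im,R,t=cam(n)
    for q in ['stop','amber_jar','round_bottle','beaker']: print(n,q,[(round(d['score'],2),w(R,t,d['centre'])) for d in tip_of(q,n)][:2])
E
```

```text
23.55 [ 0.5041 -0.1472  0.1474] 0.04485185800114187 F [-0.7505 -0.3785 -0.2377]
[[ 0.046  0.999  0.007]
 [ 0.999 -0.046  0.002]
 [ 0.002  0.007 -1.   ]]
wrist cap_top [(0.59, array([ 0.5051, -0.025 ,  0.0341]))]
wrist bottle []
scene cap_top [(0.78, array([ 0.5002, -0.0295,  0.0311]))]
scene bottle [(0.81, array([0.5053, 0.1386, 0.0303]))]
top cap_top [(0.96, array([ 0.5065, -0.028 ,  0.0327]))]
top bottle [(0.84, array([0.5097, 0.1376, 0.034 ]))]
bottle 0.98 ((0.5019610524177551, 0.0538414865732193), (0.16228196024894714, 0.09055693447589874), 88.27298736572266)
bottle 0.6 ((0.7166028022766113, 0.11292830854654312), (0.07758113741874695, 0.11232306808233261), 79.91761779785156)
bottle 0.18 ((0.49406498670578003, 0.4320981800556183), (0.14785225689411163, 0.07338295131921768), 0.08970725536346436)
stop 0.77 ((0.5217404961585999, 0.17927931249141693), (0.2262153923511505, 0.09414254873991013), 1.2692104578018188)
stop 0.56 ((0.32615894079208374, -0.2544863224029541), (0.036354389041662216, 0.21341663599014282), 79.28366088867188)
stop 0.52 ((0.502338171005249, 0.05466236174106598), (0.16491995751857758, 0.09619314223527908), 88.11800384521484)
top stop [(0.75, array([0.508 , 0.1357, 0.0018])), (0.57, array([ 0.631 , -0.022 ,  0.0015]))]
top amber_jar [(0.76, array([ 0.6325, -0.0231,  0.0034]))]
top round_bottle [(0.65, array([ 0.5554,  0.2705, -0.0035]))]
top beaker [(0.73, array([ 0.5385, -0.3834,  0.0068]))]
scene stop [(0.95, array([ 0.3163, -0.2671,  0.0009])), (0.58, array([ 0.5103,  0.1398, -0.0035]))]
scene amber_jar [(0.59, array([ 0.6308, -0.0261, -0.0027]))]
scene round_bottle [(0.58, array([ 0.5466,  0.2741, -0.004 ]))]
scene beaker [(0.65, array([ 0.5286, -0.3824, -0.0014]))]
```

```bash
python3 -c "
from station import *
print(finish_job())"
```

```text
the job is handed in; nothing more can be done
None
```

I handed in the job with the bottle on its back, label up, its foot against and square to the stop rail as far as the cameras could tell, the bystanders unmoved and the arm clear. The handover returned no verdict, and I viewed 13 pictures instead of the 10 allowed.

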